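# Pin the drawbar to the hitch

## Task

Couple the blue drawbar to the green hitch: take the long hitch pin with the red handle from the wooden rack and put it down through the hole in the hitch's upper lug, the drawbar's eye and the lower lug, until its collar sits on the upper lug. Leave the short pin with the yellow handle in the rack, and let go of the red one.

Things in the scene. Friction and masses are not known exactly. Their poses are not given: they have to be found in the camera images.
- red_pin_grip (a point): Middle of the upright red handle (30 mm diameter, 50 mm tall) of the loose long pin, 0.3 kg, z up. Below the handle: steel collar 46 mm wide, 6 mm thick, its underside 31 mm below this point; then an 18 mm shank 90 mm long, tapered over the last 18 mm to an 8 mm nose, 121 mm below this point. Hangs by the collar in a rack hole; must rise 90 mm to leave it. Round: any grasp yaw does.
- yellow_pin_grip (a point): Middle of the handle of the short yellow-handled pin, which stays in the rack (plywood, 70 x 180 mm, 105 mm high). Same handle and collar as the red pin, shank only 45 mm; 100 mm from the red pin; its handle top is 161 mm above the table, so carry the red pin clear of it. Which hole holds which pin varies.
- hitch_hole (a point): Centre of the hole in the fixed green hitch's upper lug, at the lug's top face, 110 mm above the table; z up. Two lugs, 12 mm thick, 24 mm apart, with upright 30 mm holes on one axis, chamfered; 54 mm free below the lower lug. Nothing on the hitch is higher than this point. Red pin fully home: its handle's middle is 31 mm above this point.
- drawbar_eye (a point): Centre of the 32 mm eye of the loose blue drawbar (flat bar 300 x 50 x 16 mm, 0.9 kg), half-way through its thickness. The bar lies level on the lower lug and a wooden block; the eye starts within 4 mm of the hitch hole's axis, so a pin lowered on that axis passes through it.
There are look-alikes about, which are no part of the job. What is shaped like the part that bears red_pin_grip but black, purple or turquoise is not meant.

How it is judged:
By the outcome, as a careful person would: the job done as asked, in the order asked, and still so for the second after the job is handed in, with the robot touching nothing.
It also fails if it takes over 38 s, if anything falls off the work surface, if the arm or the gripper's body presses on something with over 40 N, if the wrist force passes 120 N, or if a joint passes its speed limit or range.

## Robot

A 6-joint arm with a two-finger parallel gripper is mounted at the origin on the work surface. World frame = base frame: x ahead of the robot, y to its left, z up, the work surface at z = 0. Lengths are in m, angles in degrees, forces in N, time in s.
With the tool pointing down it reaches from about 0.4 to 0.825 m from the base axis. Payload 7 kg.
Tool frame: the origin (TCP) lies at the very end of the fingers, on their centre line; the grasp point (between the pads) lies 19 mm behind it (ctrl.pinch_z is the distance from the TCP to the grasp point, in m); z points along the fingers, x is the direction in which the jaws open and shut, and the axes are right-handed (so a half turn about z gives the same grasp; the last joint's range is limited). The gripper opens to 88 mm and grips with 3 to 60 N. Pads are 19 mm wide; open, the fingers measure 130 mm over their backs; the gripper's body (78 mm by 193 mm) begins 47 mm behind the grasp point.
Start: joints at [-53.623, 20.546, 0.682, 0, -70.136, -16.507], TCP at [0.229, -0.635, 0.199] pointing down, gripper open.
Joint ranges: [-176.03, 176.03], [-82.01, 121.73], [-58.28, 71.71], [-173.87, 95.51], [-174.79, -0.11], [-173.66, 173.66]. Speed limits (degrees/s): [136.94, 136.94, 172.46, 180, 180, 180].

## Interface

Orientations are given as [roll, pitch, yaw] about the fixed x, y, z axes, in that order (R = Rz(yaw) Ry(pitch) Rx(roll)).
In Python, from plant import ctrl gives the robot as it stands.
- The arm moves only by the tool carry_out, never from a script. Its argument "increments" is a list of rows, each a list of 7 numbers: the turn, a rotation vector about the world's x, y, z in degrees, then the shift along the world's x, y, z in mm, then the closure, from 0 (fully open) to 1 (shut). In form: [[ax, ay, az, dx, dy, dz, grip], ...]. A call has 1 to 20 rows; each row is the pose to reach, as a shift and turn from the pose commanded when the call began; what a row does not reach only later rows make up. A row lasts 1/8 s, in which the tool goes at most 62.5 mm and 10.7 degrees, less where a joint would pass 70% of its speed; a pose out of reach is approached as far as the arm can. A call with a gripper value outside its range is refused whole. The fingers move at their own pace and stop on an object; the grip force is fixed at half the most. Time passes only in rows, so rows that repeat a pose let the fingers close. It gives the time, the measured TCP pose, the force and the opening at its end, in the units of the state.
- ctrl.get_obs(): the state, without advancing time (a new reading comes with each control period).
- ctrl.snapshot(name): name is "side" or "top" or "wrist"; returns a dict with "pixels" (384x512x3 uint8, blue, green, red), "intrinsics" (3x3 intrinsics, pixels), "dist" ([k1, k2, p1, p2, k3] as OpenCV has them; the pictures are not rectified), "rvec" (rotation vector, rad) and "tvec" (3), from world to camera coordinates, as OpenCV has them; the wrist camera has in their place "hand_eye" (4x4, takes a point from camera to tool coordinates, whose origin is the TCP and whose axes are the tool frame's). Camera axes: x right, y down, z forward; pixel columns grow to the right and rows downward; lengths in m; the calibration is good to about 2 mm. A picture is of the moment at which its call begins: read the wrist's pose just before it. There is no depth.
- ctrl.close_job(): hands the job in, once; it reports no verdict.
Trained networks look in a picture, given as the dict that the camera call returned (one of the last four; its "shot" number tells which), for a name from the list of things; names that differ only in an ending like _2 or _b are one class to them, and where a whole thing is asked for, a point or a joint stands for the part that bears it (a point fixed in the world has none). Each returns a list of dicts, best first, with "confidence" (0 to 1); they miss things now and then, are a little off and sometimes report something else, mostly with a low value. They report only what shows in the picture. A call takes as long as a camera call. They do not tell look-alikes from the thing itself.
- ctrl.search_frame(picture, label): "centre" ([x, y, z] in m, in world coordinates, good to about 4 mm: the middle of the surface that is visible of it).
- ctrl.outline_of(picture, label): "pixels" (384x512 bool, what is visible of it).
The state is a dict: "clock": time; "joint_pos": joint angles; "qvel": joint speeds; "tau": joint torques, N m; "tool_pos": TCP position; "orientation": TCP orientation; "force": force on the tool from outside, world axes, zero at the start; "moment": the same for the moment, N m; "opening": finger opening in m.
Only numpy, scipy, OpenCV 4.12 (cv2) and the standard library are available. Lean on these libraries where they do the work, as an engineer would, in place of code of your own. Each camera call takes 0.05 s, during which the arm holds its last target. There are 200 camera calls.

## Working session

There is one attempt and no reset: what is moved stays moved. The work goes in short steps, Python scripts to look and compute and a tool call to move; the robot and the scene stay as the last step left them, time stands still between calls to the robot, and variables do not carry over. Pictures are saved under pics/ and viewed, about 8 in all and at most 12, crops included, and the job is handed in when it is done.

Besides the shell and the picture viewer there is one more tool, called after "Request:" as a command line: name --pt "numbers of a row" for each row, then --argument value for the rest. carry_out: Moves the arm, as the interface text tells. Its arguments: {"type":"object","properties":{"increments":{"type":"array"}},"required":["increments"]}

```bash
mkdir -p pics; cat > h.py <<'E'
import numpy as np, cv2
from plant import ctrl
def pix(s,P):
    return cv2.projectPoints(np.float64([P]),s["rvec"],s["tvec"],s["intrinsics"],np.float64(s["dist"]))[0].ravel()
def at_z(s,uv,z):
    n=cv2.undistortPoints(np.float64([[uv]]),s["intrinsics"],np.float64(s["dist"])).ravel()
    R=cv2.Rodrigues(np.float64(s["rvec"]))[0]; t=np.float64(s["tvec"]).ravel()
    d=R.T@np.array([n[0],n[1],1]); c=-R.T@t
    return c+d*(z-c[2])/d[2]
E
python3 - <<'E'
from h import *
ims=[]
for n in("top","side"):
    s=ctrl.snapshot(n); ims.append(s["pixels"])
    for l in("red_pin_grip","yellow_pin_grip","hitch_hole","drawbar_eye"):
        for d in ctrl.search_frame(s,l):
            print(n,l,round(d["confidence"],2),np.round(d["centre"],3),pix(s,d["centre"]).round())
    cv2.imwrite(f"pics/{n}.png",s["pixels"])
print(ctrl.get_obs())
E
```

```text
top red_pin_grip 0.84 [ 0.502 -0.173  0.138] [325. 213.]
top red_pin_grip 0.77 [ 0.588 -0.12   0.12 ] [301. 180.]
top red_pin_grip 0.76 [ 0.455 -0.062  0.125] [279. 233.]
top red_pin_grip 0.52 [ 0.602 -0.214  0.11 ] [337. 175.]
top yellow_pin_grip 0.7 [ 0.492 -0.27   0.135] [364. 217.]
top hitch_hole 0.62 [0.592 0.257 0.07 ] [154. 183.]
top drawbar_eye 0.78 [0.72  0.28  0.089] [146. 134.]
side red_pin_grip 0.85 [ 0.594 -0.132  0.108] [307. 269.]
side red_pin_grip 0.73 [ 0.607 -0.227  0.114] [325. 315.]
side red_pin_grip 0.59 [ 0.459 -0.07   0.101] [231. 248.]
side red_pin_grip 0.57 [ 0.504 -0.182  0.136] [258. 287.]
side yellow_pin_grip 0.79 [ 0.489 -0.287  0.135] [251. 353.]
side hitch_hole 0.67 [0.618 0.255 0.008] [291. 174.]
side drawbar_eye 0.72 [0.705 0.267 0.089] [323. 146.]
side drawbar_eye 0.72 [ 0.492 -0.281  0.132] [253. 349.]
{'clock': 0.5, 'joint_pos': array([-5.36232850e+01,  2.05483440e+01,  6.79938846e-01, -1.81503392e-03,
       -7.01338739e+01, -1.65071931e+01]), 'qvel': array([ 0.00542192, -0.1254872 , -0.03950833,  0.02756812,  0.00847174,
        0.00320912]), 'tau': array([ 3.69471236e-04, -5.81800246e+01,  2.93066239e+01,  6.99722663e+00,
        1.18680921e-02, -7.23104495e-05]), 'tool_pos': array([ 0.22940208, -0.63478806,  0.19941775]), 'orientation': array([ 1.79999011e+02, -2.67012539e-03,  1.09868905e+02]), 'force': array([ 0.51327577, -0.5236208 ,  0.07967834]), 'moment': array([-0.01323915,  0.0221615 , -0.04569323]), 'opening': 0.08784897548913528}
```

View pics/top.png

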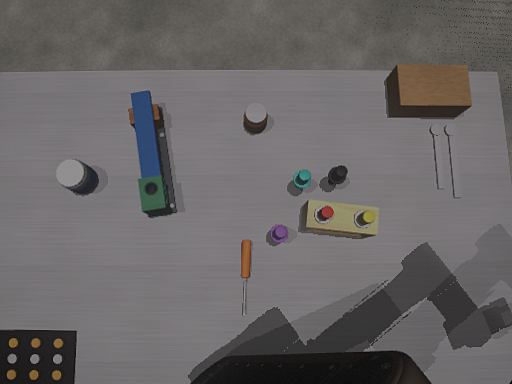

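View pics/side.png

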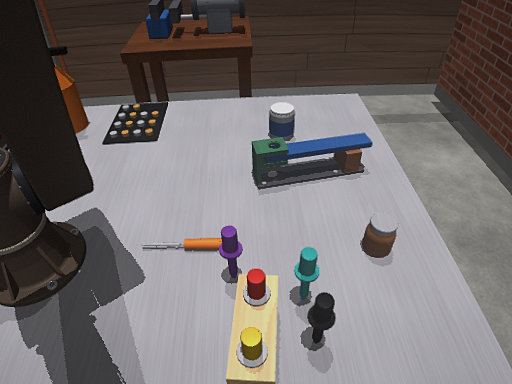

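The top view shows the red pin at (326,213) and the yellow pin at (367,217) in the rack. The look-alikes are turquoise (302,178), black (339,174) and purple (279,233). The hitch hole is near (152,189). I choose the red handle in the rack and will check it in one close crop.

```bash
python3 - <<'E'
from h import *
s=ctrl.snapshot("top"); p=s["pixels"]
hsv=cv2.cvtColor(p,cv2.COLOR_BGR2HSV)
m=((hsv[...,0]<6)|(hsv[...,0]>172))&(hsv[...,1]>150)&(hsv[...,2]>60)
m[:190]=0;m[240:]=0;m[:,:300]=0;m[:,345:]=0
v,u=np.nonzero(m);uv=[u.mean(),v.mean()];print(uv,len(u),at_z(s,uv,.14))
for q in([151,188],[152,189]):print(at_z(s,q,.11))
a=cv2.resize(p[195:235,300:350],(500,400),interpolation=cv2.INTER_CUBIC)
b=cv2.resize(p[172:212,135:165],(300,400),interpolation=cv2.INTER_CUBIC)
cv2.imwrite("pics/crop.png",np.hstack([a,b]))
E
```

```text
[np.float64(327.27659574468083), np.float64(211.51063829787233)] 94 [ 0.50527848 -0.17957345  0.14      ]
[0.57170097 0.25587697 0.11      ]
[0.56912737 0.25327672 0.11      ]
```

View pics/crop.png

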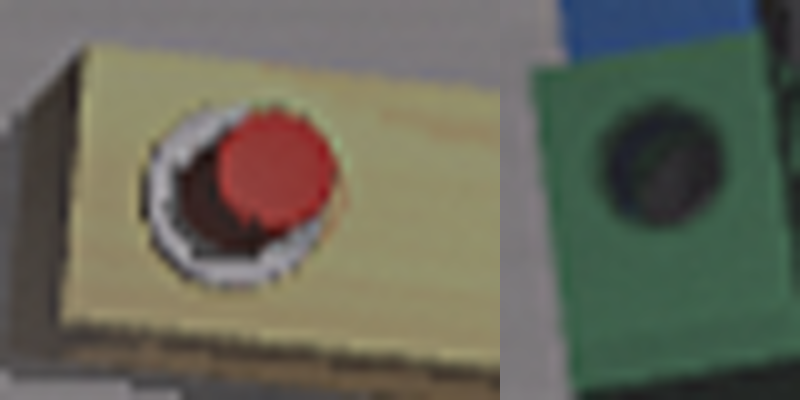

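The crop confirms the red handle in the rack: its top is at (327.3,211.3) and its collar at (323,214). The hitch hole is at (150.9,187.9), which puts it at about (0.572, 0.256, 0.11). Going above the red pin.

Request:
carry_out --pt "0 0 0 0 0 60 0" --pt "0 0 10 40 60 61 0" --pt "0 0 20 75 115 61 0" --pt "0 0 30 110 170 61 0" --pt "0 0 40 145 225 61 0" --pt "0 0 50 180 280 61 0" --pt "0 0 60 210 335 61 0" --pt "0 0 70 240 390 61 0" --pt "0 0 70 270 440 61 0" --pt "0 0 70 276 457 61 0" --pt "0 0 70 276 457 61 0" --pt "0 0 70 276 457 61 0" --pt "0 0 70 276 457 61 0"

```text
clock: 2.17
tool_pos: [0.505, -0.1785, 0.2605]
orientation: [-180.0, 0.0, 179.8]
force: [-0.5, 0.0, 0.3]
opening: 0.0875
```

```bash
cat >> h.py <<'E'
from scipy.spatial.transform import Rotation as Ro
def wrist():
    o=ctrl.get_obs(); s=ctrl.snapshot("wrist")
    T=np.eye(4);T[:3,:3]=Ro.from_euler("xyz",o["orientation"],degrees=True).as_matrix();T[:3,3]=o["tool_pos"]
    W=np.linalg.inv(T@np.array(s["hand_eye"]))
    s["rvec"]=cv2.Rodrigues(W[:3,:3])[0];s["tvec"]=W[:3,3]
    return o,s
E
python3 - <<'E'
from h import *
s0=ctrl.snapshot("top");print(at_z(s0,[327.3,211.3],.161),at_z(s0,[323.0,214.0],.111))
o,s=wrist();print(o["tool_pos"],o["orientation"],o["clock"])
for d in ctrl.search_frame(s,"red_pin_grip"):print(d["confidence"],d["centre"],pix(s,d["centre"]))
p=s["pixels"];hsv=cv2.cvtColor(p,cv2.COLOR_BGR2HSV)
m=((hsv[...,0]<6)|(hsv[...,0]>172))&(hsv[...,1]>150)&(hsv[...,2]>60)
v,u=np.nonzero(m);print(len(u),u.mean(),v.mean(),at_z(s,[u.mean(),v.mean()],.15))
cv2.imwrite("pics/w1.png",p)
E
```

```text
[ 0.50302396 -0.17532301  0.161     ] [ 0.50290352 -0.17456078  0.111     ]
[ 0.50499389 -0.17865518  0.26056204] [-1.79996146e+02  7.37593383e-03  1.79793028e+02] 2.225
0.91 [0.4625, -0.0726, 0.0961] [284.87839154 239.86588634]
0.82 [0.5003, -0.1795, 0.1557] [259.57643103 180.14501881]
0.69 [0.5862, -0.1351, 0.1137] [193.99931085 204.19833126]
0.56 [0.5966, -0.2192, 0.1297] [177.09548537 141.87309884]
153 260.7647058823529 182.2941176470588 [ 0.49884923 -0.17534407  0.15      ]
```

View pics/w1.png

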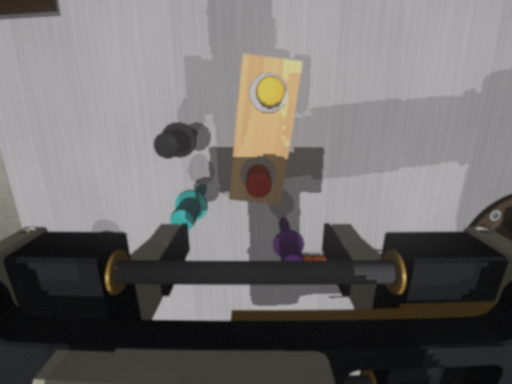

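The wrist view shows the dark red handle at (259,180) and yellow at (270,92); turquoise, black and purple are clear of the finger paths. Both cameras agree to about 3 mm on (0.502, -0.1755). Descend and grip.

Request:
carry_out --pt "0 0 0 -3 3 -40 0" --pt "0 0 0 -3 3 -80 0" --pt "0 0 0 -3 3 -115 0" --pt "0 0 0 -3 3 -140 0" --pt "0 0 0 -3 3 -140 0" --pt "0 0 0 -3 3 -140 1" --pt "0 0 0 -3 3 -140 1" --pt "0 0 0 -3 3 -140 1" --pt "0 0 0 -3 3 -140 1" --pt "0 0 0 -3 3 -140 1" --pt "0 0 0 -3 3 -140 1"

```text
clock: 3.7
tool_pos: [0.5024, -0.1748, 0.1205]
orientation: [180.0, 0.0, 179.9]
force: [0.9, 0.8, 0.0]
opening: 0.0329
```

Request:
carry_out --pt "0 0 0 0 0 0 1" --pt "0 0 0 0 0 0 1" --pt "0 0 0 0 0 15 1" --pt "0 0 0 0 0 45 1" --pt "0 0 0 0 0 85 1" --pt "0 0 0 0 0 130 1" --pt "0 0 0 0 0 175 1" --pt "0 0 0 0 0 175 1" --pt "0 0 0 0 0 175 1"

```text
clock: 4.82
tool_pos: [0.5018, -0.1744, 0.2949]
orientation: [179.9, -0.0, 179.9]
force: [0.2, -0.9, -5.3]
opening: 0.0287
```

```bash
python3 - <<'E'
from h import *
o=ctrl.get_obs();print(o["tool_pos"],o["opening"],o["force"])
a=ctrl.snapshot("side")["pixels"]; _,s=wrist()
cv2.imwrite("pics/lift.png",np.hstack([a[150:384,130:400],s["pixels"][100:334,130:400]]))
E
```

```text
[ 0.50183475 -0.17442296  0.2949372 ] 0.02865058096125758 [ 0.2003081  -0.89777392 -5.29165847]
```

View pics/lift.png

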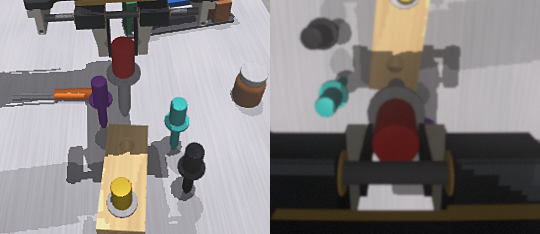

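The pin is held upright and the rack hole is empty (side crop: red pin over the rack; the yellow one is still there). Now past the hitch so that the wrist camera sees its hole.

Request:
carry_out --pt "0 0 0 3 20 0 1" --pt "0 0 0 10 60 0 1" --pt "0 0 0 16 105 0 1" --pt "0 0 0 23 150 0 1" --pt "0 0 0 30 195 0 1" --pt "0 0 0 36 240 0 1" --pt "0 0 0 43 285 0 1" --pt "0 0 0 50 330 0 1" --pt "0 0 0 56 375 0 1" --pt "0 0 0 63 420 0 1" --pt "0 0 0 70 460 0 1" --pt "0 0 0 70 485 0 1" --pt "0 0 0 70 500 0 1" --pt "0 0 0 70 500 0 1" --pt "0 0 0 70 500 0 1" --pt "0 0 0 70 500 0 1"

```text
clock: 6.92
tool_pos: [0.5725, 0.3242, 0.296]
orientation: [180.0, 0.0, 179.8]
force: [0.2, 1.4, -3.3]
opening: 0.0287
```

```bash
python3 - <<'E'
from h import *
o,s=wrist();print(o["tool_pos"],o["orientation"])
for l in("hitch_hole","drawbar_eye"):
  for d in ctrl.search_frame(s,l):print(l,d["confidence"],d["centre"],pix(s,d["centre"]))
print(pix(s,[.572,.256,.11]), "pred pin collar", pix(s,o["tool_pos"]+[0,0,-.0155]), "nose",pix(s,o["tool_pos"]+[0,0,-.1055]))
c=pix(s,[.572,.256,.11]).round().astype(int);x0=max(0,c[0]-50);y0=max(0,c[1]-40)
print(x0,y0)
p=s["pixels"];cv2.imwrite("pics/w2.png",np.hstack([cv2.resize(p,(400,300)),cv2.resize(p[y0:y0+75,x0:x0+100],(400,300),interpolation=cv2.INTER_CUBIC)]))
cv2.imwrite("pics/w2full.png",p)
E
```

```text
[0.57248719 0.32422129 0.29595795] [1.79983330e+02 2.31071320e-02 1.79817481e+02]
hitch_hole 0.78 [0.5873, 0.2556, 0.1117] [244.06382848 114.84421423]
drawbar_eye 0.81 [0.7141, 0.2797, 0.0931] [156.12868825 132.49491672]
[255.58616918 115.05880631] pred pin collar [255.45033952 211.24586756] nose [255.40856445 180.69979607]
206 75
```

View pics/w2.png

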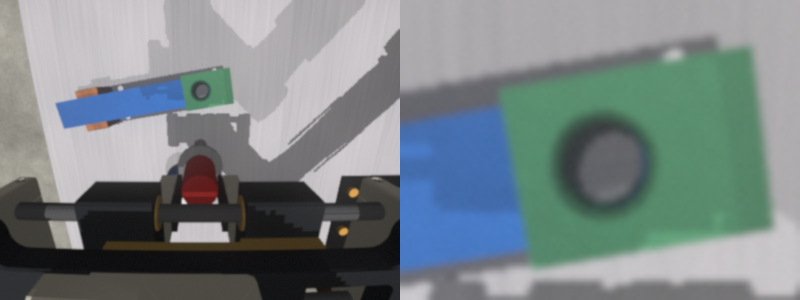

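Hole at (256.8,115.8) in the wrist picture, and the nose shows near (256,182), as predicted.

```bash
python3 - <<'E'
from h import *
o,s=wrist();p=s["pixels"]
print(at_z(s,[256.7,115.7],.11))
hsv=cv2.cvtColor(p,cv2.COLOR_BGR2HSV)
g=((hsv[...,0]>55)&(hsv[...,0]<85)&(hsv[...,1]>70)&(hsv[...,2]>60)).astype(np.uint8);
cs,h=cv2.findContours(g,cv2.RETR_CCOMP,cv2.CHAIN_APPROX_NONE)
for c,k in zip(cs,h[0]):
    if k[3]>=0 and len(c)>30:
        e=cv2.fitEllipse(c);print("ellipse",e,at_z(s,e[0],.11))
red=((hsv[...,0]<6)|(hsv[...,0]>172))&(hsv[...,1]>150)&(hsv[...,2]>40); v,u=np.nonzero(red);print("red u",np.median(u))
a=p[165:265,205:305];cv2.imwrite("pics/pin.png",cv2.resize(a,(600,600),interpolation=cv2.INTER_CUBIC))
E
```

```text
[0.57054681 0.25720868 0.11      ]
ellipse ((256.5748291015625, 115.03681182861328), (23.03021240234375, 23.591455459594727), 154.03736877441406) [0.57071236 0.25634885 0.11      ]
red u 257.0
```

View pics/pin.png

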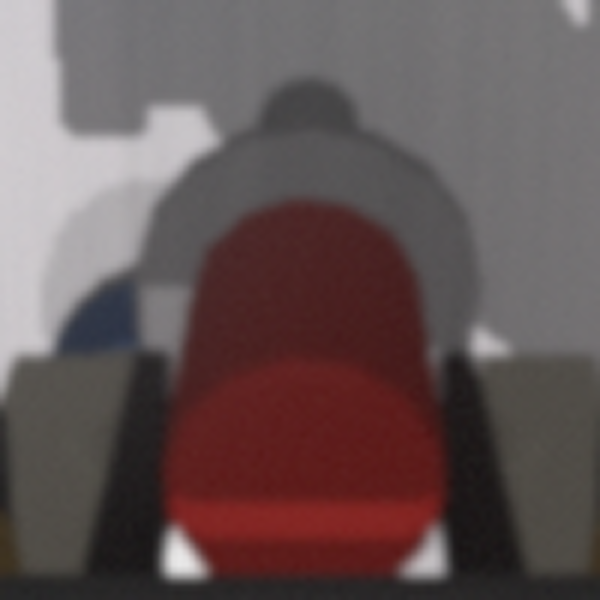

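Shank and collar axes are at u≈257, in line with the hole (256.6), so no x shift is needed; dy = -68. Move over, then lower in stages.

Request:
carry_out --pt "0 0 0 0 -20 0 1" --pt "0 0 0 0 -50 0 1" --pt "0 0 0 0 -68 0 1" --pt "0 0 0 0 -68 -20 1" --pt "0 0 0 0 -68 -45 1" --pt "0 0 0 0 -68 -65 1" --pt "0 0 0 0 -68 -75 1" --pt "0 0 0 0 -68 -85 1" --pt "0 0 0 0 -68 -95 1" --pt "0 0 0 0 -68 -100 1" --pt "0 0 0 0 -68 -100 1"

```text
clock: 8.5
tool_pos: [0.5724, 0.2571, 0.1952]
orientation: [-180.0, -0.0, 179.9]
force: [0.3, -0.4, -3.9]
opening: 0.0291
```

```bash
python3 - <<'E'
from h import *
s=ctrl.snapshot("side");a=s["pixels"]
cv2.imwrite("pics/ins.png",cv2.resize(a[90:200,210:400],(760,440),interpolation=cv2.INTER_CUBIC))
E
```

```text
(no output)
```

View pics/ins.png

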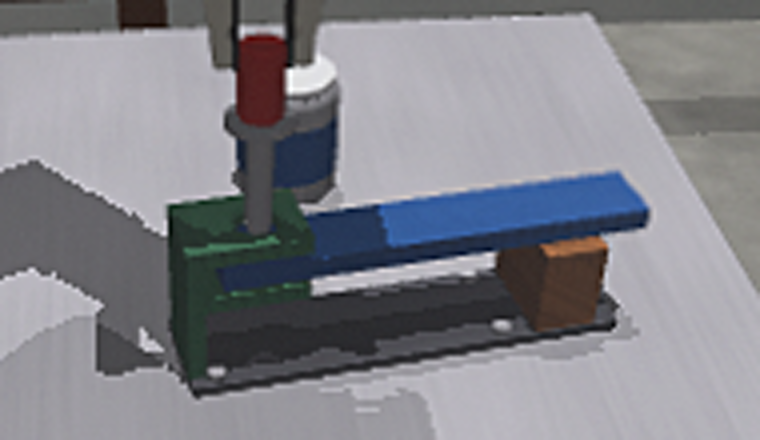

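The nose is in the upper lug with no contact force, but the handle seems low between the fingers; I'll check for slip from the collar's height.

```bash
python3 - <<'E'
from h import *
s=ctrl.snapshot("side")
for z in(.11,.16,.18,.195,.21,.235):print(z,((pix(s,[.571,.257,z])-[210,90])*4).round())
E
```

```text
0.11 [256. 216.]
0.16 [257. 149.]
0.18 [257. 121.]
0.195 [257. 100.]
0.21 [258.  78.]
0.235 [258.  40.]
```

There is no slip: the collar is at z≈0.18 and the handle top at 0.236, as expected. Continue down.

Request:
carry_out --pt "0 0 0 0 0 -6 1" --pt "0 0 0 0 0 -14 1" --pt "0 0 0 0 0 -22 1" --pt "0 0 0 0 0 -30 1" --pt "0 0 0 0 0 -38 1" --pt "0 0 0 0 0 -46 1" --pt "0 0 0 0 0 -54 1" --pt "0 0 0 0 0 -60 1" --pt "0 0 0 0 0 -65 1" --pt "0 0 0 0 0 -68 1" --pt "0 0 0 0 0 -68 1" --pt "0 0 0 0 0 -68 1"

```text
clock: 10.1
tool_pos: [0.5726, 0.2573, 0.1277]
orientation: [180.0, 0.0, 179.9]
force: [-1.4, -0.0, -3.9]
opening: 0.0288
```

Request:
carry_out --pt "0 0 0 0 0 -1 1" --pt "0 0 0 0 0 -1 0.5" --pt "0 0 0 0 0 -1 0" --pt "0 0 0 0 0 -1 0" --pt "0 0 0 0 0 -1 0" --pt "0 0 0 0 0 -1 0" --pt "0 0 0 0 0 -1 0" --pt "0 0 0 0 0 20 0" --pt "0 0 0 0 0 60 0" --pt "0 0 0 0 0 110 0" --pt "0 0 0 0 50 150 0" --pt "0 0 0 0 80 150 0" --pt "0 0 0 0 80 150 0" --pt "0 0 0 0 80 150 0"

```text
clock: 11.85
tool_pos: [0.5721, 0.3369, 0.2769]
orientation: [-180.0, -0.0, 179.9]
force: [0.4, 0.4, 0.3]
opening: 0.0879
```

```bash
python3 - <<'E'
from h import *
s=ctrl.snapshot("side");a=s["pixels"];o,w=wrist();print(o["clock"],o["opening"],o["tool_pos"])
for z in(.11,.116,.166):print(z,(pix(s,[.571,.257,z])-[210,90])*3)
x=cv2.resize(a[90:200,210:340],(390,330),interpolation=cv2.INTER_CUBIC)
y=cv2.resize(w["pixels"][60:170,190:320],(390,330),interpolation=cv2.INTER_CUBIC)
cv2.imwrite("pics/end.png",np.hstack([x,y]))
E
```

```text
11.9 0.08778433668236187 [0.57222708 0.33647331 0.27703872]
0.11 [191.99099937 161.66114285]
0.116 [192.06152723 155.87437386]
0.166 [192.66400339 105.68393452]
```

View pics/end.png

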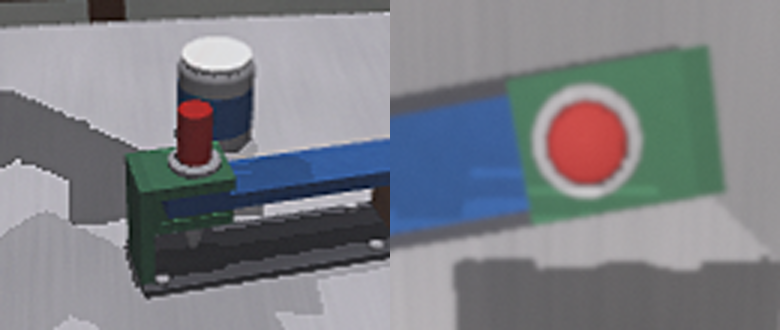

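The collar sits flat on the upper lug, the handle top is at the predicted pixel (193,106), and the nose shows below the lower lug. Handing in.

```bash
python3 -c "
from plant import ctrl
print(ctrl.close_job())"
```

```text
the job is handed in; nothing more can be done
None
```

The drawbar is coupled. I took the red-handled long pin from the rack, lowered it through the upper lug, the drawbar's eye and the lower lug, then let go and backed the gripper away. The job was handed in at about 12 s of the 38 s allowed.

- **Fit:** The last side and wrist pictures show the collar flat on the upper lug. The handle top is where a fully seated pin should put it, and the nose shows below the lower lug.
- **Forces:** The wrist force readings stayed at about 5 N or less, and the pin met no resistance going down.
- **Yellow pin:** It was still in the rack after I lifted the red one, and I never went near it again. I did not take another picture of it at the end.
- **Disagreements:** The camera estimates differed by 1–4 mm. The detector also put the hitch hole 15 mm or more off in x, so I measured the hole directly in the pictures instead. During the lowering, one picture made the handle look as if it had slipped, but the collar height showed it had not.

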